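# Secure the slide case with a snap hook

### The arm

A 6-joint arm with a two-finger parallel gripper is mounted at the origin on the work surface. World frame = base frame: x ahead of the robot, y to its left, z up, the work surface at z = 0. Lengths are in m, angles in degrees, forces in N, time in s.
With the tool pointing down it reaches from about 0.35 to 0.875 m from the base axis. Payload 4.2 kg.
Tool frame: the origin (TCP) lies midway between the tips of the shut fingers; the grasp point (between the pads) lies 19 mm behind it; z points along the fingers, y is the line along which they close (so a half turn about z gives the same grasp; the last joint's range is limited). The gripper opens to 87 mm and grips with 3 to 60 N. Pads are 19 mm wide; open, the fingers measure 117 mm over their backs; the gripper's body (75 mm by 190 mm) begins 51 mm behind the grasp point.
Start: joints at [-52.563, 22.042, 0.453, 0, -68.411, -14.817], TCP at [0.24, -0.577, 0.223] pointing down, gripper open.
Joint ranges: [-179.83, 179.83], [-69.29, 118.12], [-61.27, 80.66], [-181.25, 117.63], [-171.15, -9.14], [-177.46, 177.46]. Speed limits (degrees/s): [159.86, 159.86, 180, 180, 180, 180].

### API

Orientations are given as a 3x3 rotation matrix whose columns are the frame's x, y, z axes.
In Python, from station import r, cams gives the robot as it stands.
- The arm moves only by the tool play_rows, never from a script. Its argument "commands" is text: rows parted by semicolons, each of 6 numbers parted by spaces: the shift along the world's x, y, z normalised to -1 to 1, where 1 is 30 mm, then the turn, a rotation vector about the world's x, y, z normalised to -1 to 1, where 1 is 0.15 rad. A call has 1 to 20 rows; each row shifts and turns the commanded pose from where the row before left it; what a row does not reach is not made up. A row lasts 1/10 s, in which the tool goes at most 50 mm and 8.59 degrees, less where a joint would pass 70% of its speed; a pose out of reach is approached as far as the arm can. A call with a number of a shift or a turn outside -1 to 1 is refused whole. A call with a gripper value outside its range is refused whole. "grip" is the finger opening in mm, from 0 to 87, set as the call begins (left out, the last holds). The fingers move at their own pace and stop on an object; the grip force is fixed at half the most. Time passes only in rows, so rows that do not move let the fingers close. It gives the time, the measured TCP pose, the force, the opening and the grip force at its end, in the units of the state.
- r.sense(): the state, without advancing time (a new reading comes with each control period).
- cams.capture(name): name is "scene" or "side" or "wrist"; returns (picture, depth): 384x512x3 uint8, blue, green, red; 384x512 float32, m along the optical axis (not along the pixel's ray), 0 where there is no reading.
- cams.camera_info(name): a dict with "mtx" (3x3 intrinsics, pixels), "R" (3x3) and "t" (3): a world point X has camera coordinates R X + t. Camera axes: x right, y down, z forward; pixel columns grow to the right and rows downward; lengths in m; the calibration is good to about 2 mm. A picture is of the moment at which its call begins: read the wrist's pose just before it. camera_info takes no time and is no camera call; for the wrist camera it gives the pose at the moment of the call.
- r.finish_job(): hands the job in; it is judged then, once.
The state is a dict: "time_s": time; "joints": joint angles; "joint_velocities": joint speeds; "effort": joint torques, N m; "tcp_pos": TCP position; "ee_rot": TCP orientation; "wrist_force": force on the tool from outside, world axes, zero at the start; "moment": the same for the moment, N m; "gripper_width": opening from 0.0 (shut) to 1.0 (fully open); "gripper_force": force on a finger pad.
Only numpy, scipy, OpenCV 4.12 (cv2) and the standard library are available. Lean on these libraries where they do the work, as an engineer would, in place of code of your own. Each camera call takes 0.05 s, during which the arm holds its last target. There are 200 camera calls.

### The job

The wooden slide case is shut and its steel locking eye stands up through the lid. Secure the case: pick up the snap hook by its black grip, push its sprung gate against either leg of the eye until the leg is inside the hook and the gate has snapped fully shut behind it, then leave the hook lying flat on the lid. Do not disturb the dish, the jar or the staining box.

Things in the scene. Friction and masses are not known exactly. Their poses are not given: they have to be found in the camera images.
- hook_grip (a point): Centre of the snap hook's black grip (66 long x 24 wide x 28 mm tall). Axes of the hook: x along the grip towards head and gate, y left, z up. The loose hook (about 0.22 kg, 148 mm long, 66 mm wide) starts flat on the bench, this point 14 mm above what it lies on.
- hook_head (a point): Centre of the opening in the hook's steel head, 81 mm ahead (+x) of hook_grip and 8 mm lower; same axes. The head is a flat U of 10 mm round bar, 1 to 11 mm above the hook's underside, open to +x; inside 46 mm wide (y) and from 29 mm behind this point to the gate. The gate, an 8 mm bar across the front 29 mm ahead, is hinged 24 mm to the right; its free end is at the left bar.
- hook_gate (a joint): Gate angle: 0 sprung shut, up to 1.3 rad swung inwards; never outwards. Spring 0.045 N m shut, 0.2 at 1 rad: pushing a leg in takes about 5 N. Let the leg enter about 8 mm left of the hook's centre line (0 to 14 works): the gate opens to about 1 rad and snaps back once the leg's axis is 16 mm behind hook_head; 8 mm further it meets the back of the head.
- case: Wooden slide case, heavy, stays put: 200 (x) x 220 (y) x 70 mm tall, flat lid with its top at 70 mm. Origin at the centre of its underside; x to its back, away from the robot, y along the eye from right leg to left leg, z up.
- leg_left (a point): On the axis of the left leg of the locking eye, 20 mm above the lid. The eye is a fixed upright steel arch of 9 mm round bar in the middle of the lid, 50 mm high over all, its legs 70 mm apart (axis to axis), straight for 30 mm above the lid. Axes are those of the case.
- leg_right (a point): On the axis of the right leg of the locking eye, 20 mm above the lid, 70 mm from leg_left along -y of the case; same axes. Either leg will do.
- dish: Bystander: closed glass dish, 90 mm across, 24 mm tall, loose; origin at the centre of its underside.
- jar: Bystander: amber jar with a black cap, 54 mm across, 75 mm tall, loose; origin at the centre of its underside.
- staining_box: Bystander: grey box with a white lid, 87 x 62 x 37 mm tall, loose; origin at the centre of its underside.
Mind the look-alikes: they are no part of the job. There is more than one size of the part that bears hook_grip; the job needs the smallest.

How it is judged (in metres and radians):
On the way:
1. the gate has been pushed open against the eye (value of joint hook_gate above 0.3 rad and (horizontal distance between hook_head and leg_left below 0.05 m or horizontal distance between hook_head and leg_right below 0.05 m)).
At the end, for the whole second after the job is handed in: One leg of the locking eye is inside the hook's head (its axis between the gate and the back of the head, between the side bars), the gate is shut (under 0.08 rad), and the hook lies flat on the lid (tilt under 0.15 rad, head within about 10 mm of lying on it), released (((x of leg_left in the frame of hook_head between -0.034 and 0.026 m and y of leg_left in the frame of hook_head between -0.026 and 0.026 m and z of leg_left in the frame of hook_head between 0.005 and 0.025 m) or (x of leg_right in the frame of hook_head between -0.034 and 0.026 m and y of leg_right in the frame of hook_head between -0.026 and 0.026 m and z of leg_right in the frame of hook_head between 0.005 and 0.025 m)) and value of joint hook_gate below 0.08 rad and angle between hook_head's own z axis and vertical below 0.15 rad); the robot touches nothing.
It fails at once if the dish, the jar or the staining box is shifted more than 30 mm (distance of any of dish, jar, staining_box from where it was at the start of the episode above 0.03 m).
It also fails if it takes over 45 s, if anything falls off the work surface, if the arm or the gripper's body presses on something with over 40 N, if the wrist force passes 120 N, or if a joint passes its speed limit or range.

## Working session

There is one attempt and no reset: what is moved stays moved. The work goes in short steps, Python scripts to look and compute and a tool call to move; the robot and the scene stay as the last step left them, time stands still between calls to the robot, and variables do not carry over. Pictures are saved under pics/ and viewed, at most 10 in all, crops included, and the job is handed in when it is done.

Besides the shell and the picture viewer there is one more tool, called after "Emit:" as a command line: name --argument value ..., lists and objects as JSON in quotes. play_rows: Moves the arm, as the interface text tells. Scaled input: -1 to 1 covers 30 mm each way for a shift and 0.15 rad each way for a turn. Its arguments: {"type":"object","properties":{"commands":{"type":"string"},"grip":{"type":"number"}},"required":["commands"]}

```bash
mkdir -p pics; ls
python3 - <<'E'
from station import r,cams
import cv2,numpy as np
a,d=cams.capture("scene");b,e=cams.capture("side")
np.savez("s0.npz",a=a,d=d,b=b,e=e)
cv2.imwrite("pics/scene0.png",cv2.resize(a,(800,600)));cv2.imwrite("pics/side0.png",cv2.resize(b,(800,600)))
for n in("scene","side"):print(cams.camera_info(n))
s=r.sense();print(s["tcp_pos"],s["ee_rot"],s["time_s"])
E
```

```text
pics
{'mtx': array([[436.23551794,   0.        , 262.70167088],
       [  0.        , 436.23551794, 193.87193713],
       [  0.        ,   0.        ,   1.        ]]), 'R': array([[-0.79630991,  0.60461826,  0.01809111],
       [ 0.42401305,  0.57927508, -0.69617047],
       [-0.4313971 , -0.54669658, -0.71764852]]), 't': array([ 0.37654541, -0.28421626,  1.84043127])}
{'mtx': array([[464.63138913,   0.        , 258.24878131],
       [  0.        , 464.63138913, 194.00356549],
       [  0.        ,   0.        ,   1.        ]]), 'R': array([[-0.86191033, -0.50701389,  0.00689123],
       [-0.3529894 ,  0.59020528, -0.72598638],
       [ 0.36401794, -0.62816769, -0.68767456]]), 't': array([0.64516374, 0.17542445, 1.39247093])}
[ 0.24018402 -0.57643163  0.22156661] [[-9.23139647e-01 -3.84463867e-01 -8.52307738e-04]
 [-3.84464795e-01  9.23137986e-01  1.75516766e-03]
 [ 1.11999101e-04  1.94794718e-03 -9.99998096e-01]] 0.1
```

View pics/scene0.png

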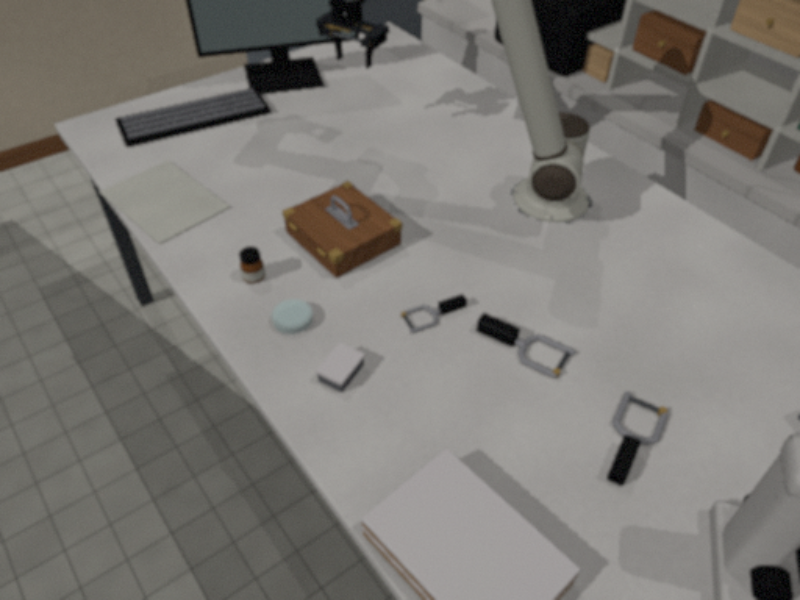

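View pics/side0.png

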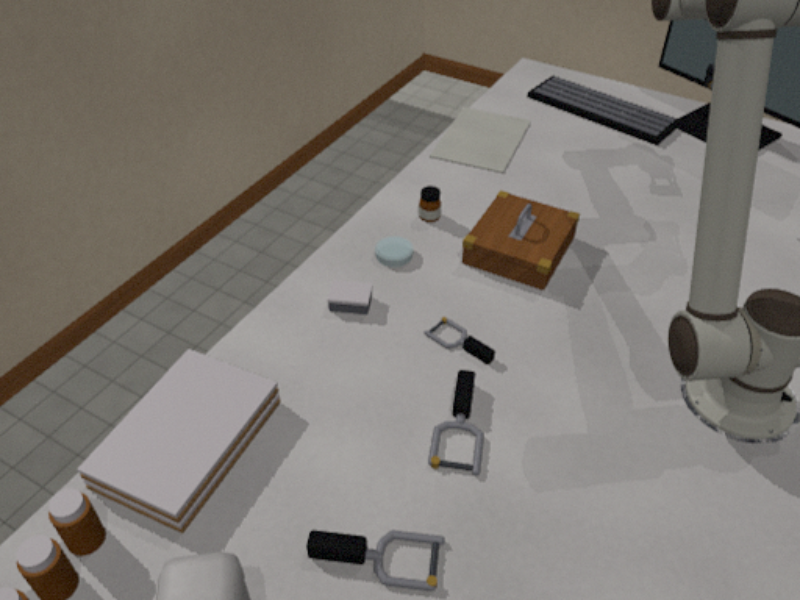

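Three hooks (scene, 800x600 view): A at (435,313), B at (525,345), C at (638,438). A looks smallest. I'll measure their lengths and confirm with a crop.

```bash
cat > h.py <<'E'
import numpy as np,cv2
from station import r,cams
def ray(n,p,z,I=None):
    "pixel(384x512) -> world at height z"
    I=I or cams.camera_info(n);R,t,K=I["R"],I["t"],I["mtx"]
    p=np.atleast_2d(p).astype(float)
    q=np.c_[p,np.ones(len(p))]@np.linalg.inv(K).T@R
    c=-R.T@t
    return c+q*((z-c[2])/q[:,2])[:,None]
def cloud(d,I):
    R,t,K=I["R"],I["t"],I["mtx"]
    v,u=np.indices(d.shape);P=np.stack([(u-K[0,2])/K[0,0]*d,(v-K[1,2])/K[1,1]*d,d],-1)
    return (P-t)@R
E
python3 - <<'E'
from h import *
s=np.load("s0.npz");k=.64
np.set_printoptions(precision=4,suppress=True)
for nm,im,d,gr in(("scene",s["a"],s["d"],[(452,304),(498,330),(624,460)]),("side",s["b"],s["e"],[(479,349),(464,395),(337,547)])):
    I=cams.camera_info(nm)
    dark=(im.max(2)<60).astype(np.uint8)
    n,lab,st,ce=cv2.connectedComponentsWithStats(dark)
    for g in gr:
        x,y=[int(v*k) for v in g];L=lab[y,x];m=np.argwhere(lab==L)[:,::-1]
        W=ray(nm,m,.02)[:,:2];c=W.mean(0);u=np.linalg.svd(W-c,full_matrices=False)[2]
        print(nm,g,L,st[L],c,u[0],np.ptp((W-c)@u.T,axis=0))
    P=cloud(d,I)
    if nm=="scene": pts={"gold":(407,316),"gatefar":(413,329),"headL":(431,307),"headR":(439,322),"eyeA":(331,198),"eyeB":(356,217),"corner_t":(347,186),"corner_l":(288,213),"corner_r":(400,234),"corner_b":(337,262)}
    else: pts={"gold":(444,320),"gatefar":(428,332),"eyeA":(520,236),"eyeB":(530,207),"c1":(503,195),"c2":(578,214),"c3":(545,265),"c4":(467,241)}
    for q,p in pts.items():
        z=.006 if q[0] in"gh" else .07
        print(nm,q,ray(nm,np.array(p)*k,z)[0],P[int(p[1]*k),int(p[0]*k)])
a=s["a"][155:225,240:310];b=s["a"][110:180,175:265]
a=cv2.resize(a,(400,400),interpolation=2);b=cv2.resize(s["b"][115:185,290:380],(514,400),interpolation=2)
c=cv2.resize(s["b"][195:240,265:325],(400,300),interpolation=2)
cv2.imwrite("pics/crop0.png",cv2.resize(np.vstack([np.hstack([a[:300],c]),np.zeros((10,800,3),np.uint8),cv2.resize(b,(800,290))[:, :]]),(800,600)))
E
```

```text
scene (452, 304) 36 [281 190  17  11 120] [0.4837 0.1654] [ 0.995  -0.0994] [0.0697 0.0335]
scene (498, 330) 37 [306 201  26  20 302] [0.4514 0.2825] [-0.2867  0.958 ] [0.0944 0.0568]
scene (624, 460) 41 [389 279  21  31 337] [0.4808 0.6603] [0.9231 0.3845] [0.1094 0.0299]
scene gold [0.5778 0.1252 0.006 ] [0.5762 0.1204 0.002 ]
scene gatefar [0.5906 0.164  0.006 ] [0.5947 0.1673 0.0145]
scene headL [0.5173 0.1351 0.006 ] [0.5199 0.1334 0.0087]
scene headR [0.5316 0.1816 0.006 ] [0.5306 0.1754 0.0003]
scene eyeA [ 0.5247 -0.2631  0.07  ] [ 0.5254 -0.268   0.0708]
scene eyeB [ 0.5164 -0.1638  0.07  ] [ 0.517  -0.1684  0.0716]
scene corner_t [ 0.4645 -0.2816  0.07  ] [ 0.463  -0.2848  0.0677]
scene corner_l [ 0.6418 -0.2738  0.07  ] [ 0.6418 -0.2761  0.07  ]
scene corner_r [ 0.4679 -0.0497  0.07  ] [ 0.4432 -0.0826  0.0391]
scene corner_b [ 0.6417 -0.0549  0.07  ] [ 0.6321 -0.076   0.0526]
side (479, 349) 85 [296 215  20  18 199] [0.4777 0.1688] [-0.9425  0.3341] [0.0777 0.0413]
side (464, 395) 90 [290 237  14  31 310] [0.4519 0.2836] [-0.3657  0.9307] [0.1125 0.0324]
side (337, 547) 109 [197 340  38  21 647] [0.4813 0.662 ] [-0.9341 -0.357 ] [0.0949 0.0479]
side gold [0.5807 0.1175 0.006 ] [0.5812 0.1181 0.0099]
side gatefar [0.5925 0.1656 0.006 ] [0.5946 0.168  0.0093]
side eyeA [ 0.5326 -0.1482  0.07  ] [ 0.5358 -0.1489  0.0684]
side eyeB [ 0.5572 -0.2619  0.07  ] [ 0.5407 -0.2087  0.1112]
side c1 [ 0.6324 -0.2736  0.07  ] [ 0.6395 -0.2818  0.0662]
side c2 [ 0.45   -0.2941  0.07  ] [ 0.481  -0.4036 -0.0064]
side c3 [ 0.4456 -0.0833  0.07  ] [ 0.4515 -0.093   0.0631]
side c4 [ 0.6267 -0.0708  0.07  ] [ 0.6313 -0.0736  0.0672]
```

View pics/crop0.png

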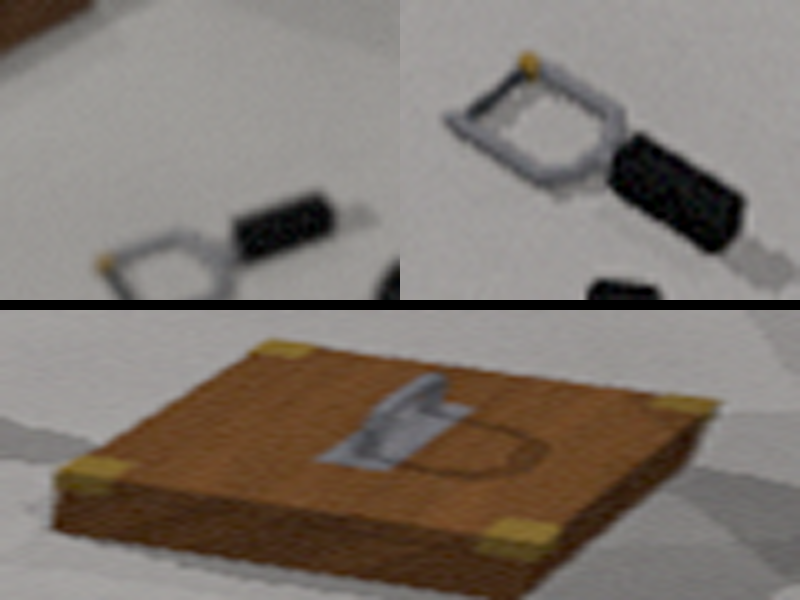

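Hook A (435,313) has the ~66 mm grip and 110 mm from grip to gate that the task describes, while B's and C's grips measure about 95–110 mm, so A is the smallest and the one meant. Its gold hinge end lies on the right. The heading is about -13°. I'll go above it now.

Emit:
play_rows --commands ".29 .88 0 0 0 -.15;.29 .88 0 0 0 -.15;.29 .88 0 0 0 -.15;.29 .88 0 0 0 -.15;.29 .88 0 0 0 -.15;.29 .88 0 0 0 -.15;.29 .88 0 0 0 -.15;.29 .88 0 0 0 -.15;.29 .88 0 0 0 -.15;.29 .88 0 0 0 -.15;.29 .88 0 0 0 -.15;.29 .88 0 0 0 -.15;.29 .88 0 0 0 -.15;.29 .88 0 0 0 -.15" --grip 60

```text
time_s: 1.5
tcp_pos: [0.3621, -0.2061, 0.2223]
ee_rot: [[-0.997, -0.079, -0.0], [-0.079, 0.997, 0.0], [0.0, 0.0, -1.0]]
wrist_force: [0.6, -0.2, -0.0]
gripper_width: 0.689
gripper_force: 0.0
```

Emit:
play_rows --commands ".29 .88 0 0 0 -.15;.29 .88 0 0 0 -.15;.29 .88 0 0 0 -.15;.29 .88 0 0 0 -.15;.29 .88 0 0 0 -.15;.29 .88 0 0 0 -.15;.29 .88 0 0 0 -.15;.29 .88 0 0 0 -.15;.29 .88 0 0 0 -.15;.29 .88 0 0 0 -.15;.29 .88 0 0 0 -.15;.29 .88 0 0 0 -.15;.29 .88 0 0 0 -.15;.29 .88 0 0 0 -.15;0 0 0 0 0 0;0 0 0 0 0 0"

```text
time_s: 3.1
tcp_pos: [0.4835, 0.1624, 0.2218]
ee_rot: [[-0.973, 0.232, -0.002], [0.232, 0.973, -0.001], [0.001, -0.001, -1.0]]
wrist_force: [0.8, -0.7, 0.1]
gripper_width: 0.69
gripper_force: 0.0
```

Run:
```python
from h import *
np.set_printoptions(precision=4,suppress=True)
s=np.load("s0.npz")
for nm,k in(("scene","d"),("side","e")):
    P=cloud(s[k],cams.camera_info(nm))
    m=(abs(P[...,2]-.07)<.006)&(P[...,0]>.4)&(P[...,0]<.7)&(abs(P[...,1]+.17)<.17)
    print(nm,cv2.minAreaRect(P[m][:,:2].astype(np.float32)*1000),np.median(P[m][:,2]))
    m=(P[...,2]>.09)&(P[...,2]<.13)&(abs(P[...,0]-.547)<.08)&(abs(P[...,1]+.17)<.09)
    Q=P[m];c=Q.mean(0);print(len(Q),c,np.linalg.svd(Q[:,:2]-c[:2],full_matrices=False)[2][0],Q.min(0),Q.max(0))
S=r.sense();I=cams.camera_info("wrist");a,d=cams.capture("wrist");np.savez("w1.npz",a=a,d=d,**I)
print(S["tcp_pos"],S["ee_rot"],S["time_s"])
P=cloud(d,I);m=(a.max(2)<60)
n,lab,st,ce=cv2.connectedComponentsWithStats(m.astype(np.uint8))
for L in range(1,n):
    if st[L,4]>150:
        W=ray("wrist",np.argwhere(lab==L)[:,::-1],.028,I)[:,:2].astype(np.float32);print(ce[L],st[L],cv2.minAreaRect(W*1000))
cv2.imwrite("pics/w1.png",a)
```

```text
scene ((543.2537841796875, -189.84205627441406), (206.05484008789062, 230.93576049804688), 2.4469106197357178) 0.06986712780716942
49 [ 0.5443 -0.1825  0.1106] [-0.0599  0.9982] [ 0.5376 -0.2261  0.0912] [ 0.5497 -0.149   0.1217]
side ((542.7445068359375, -185.9224395751953), (201.25770568847656, 227.9207000732422), 2.4982972145080566) 0.06672597684799836
49 [ 0.542  -0.175   0.1068] [-0.0416  0.9991] [ 0.5372 -0.2221  0.0904] [ 0.5471 -0.1441  0.1185]
[0.4835 0.1624 0.2218] [[-0.9727  0.2321 -0.0017]
 [ 0.2321  0.9727 -0.0009]
 [ 0.0014 -0.0013 -1.    ]] 3.1
[456.1347  41.7061] [444  14  29  53 245] ((393.99493408203125, 410.89788818359375), (56.69005584716797, 11.97215461730957), 19.96259117126465)
[348.9427 117.5198] [ 308   86   82   65 2549] ((448.87847900390625, 280.85687255859375), (37.37580108642578, 95.08100128173828), 20.89020538330078)
[254.5714 162.4409] [245 136  20  54 973] ((475.8082580566406, 160.422119140625), (22.890304565429688, 66.61866760253906), 77.84626007080078)
[244.3815 310.8075] [    0   176   512   208 63721] ((654.1093139648438, 117.236328125), (803.1895751953125, 335.1607360839844), 76.69715118408203)
```

View pics/w1.png

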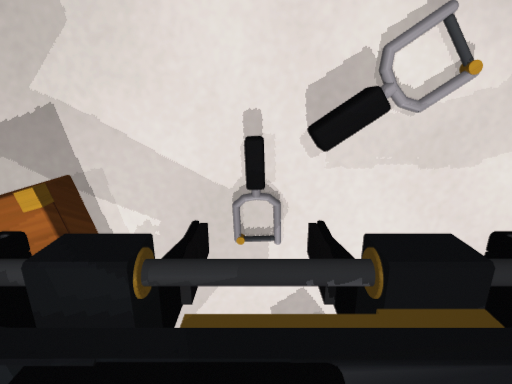

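Emit:
play_rows --commands "-.25 -.08 0 0 0 0;0 0 -1 0 0 0;0 0 -1 0 0 0;0 0 -1 0 0 0;0 0 -1 0 0 0;0 0 -1 0 0 0;0 0 -1 0 0 0;0 0 -.7 0 0 0;0 0 -.4 0 0 0;0 0 -.13 0 0 0;0 0 0 0 0 0;0 0 0 0 0 0"

```text
time_s: 4.35
tcp_pos: [0.4772, 0.1602, 0.0067]
ee_rot: [[-0.972, 0.233, 0.002], [0.233, 0.972, 0.001], [-0.002, 0.002, -1.0]]
wrist_force: [-0.6, -0.9, -0.6]
gripper_width: 0.684
gripper_force: 0.0
```

Emit:
play_rows --commands "0 0 0 0 0 0;0 0 0 0 0 0;0 0 0 0 0 0;0 0 0 0 0 0;0 0 0 0 0 0;0 0 0 0 0 0;0 0 0 0 0 0;0 0 0 0 0 0" --grip 0

```text
time_s: 5.15
tcp_pos: [0.4765, 0.1599, 0.0057]
ee_rot: [[-0.972, 0.233, -0.0], [0.233, 0.972, -0.0], [0.0, -0.0, -1.0]]
wrist_force: [0.4, -0.8, 0.8]
gripper_width: 0.273
gripper_force: 29.7
```

Emit:
play_rows --commands "0 0 .5 0 0 0;0 0 1 0 0 0;0 0 1 0 0 0;0 0 1 0 0 0;0 0 1 0 0 0;.2 -.5 1 0 0 0;.4 -.9 1 0 0 0.2;.5 -.9 1 0 0 0.2;.5 -.9 1 0 0 0.2;.5 -.9 .8 0 0 0.2;.5 -.9 0 0 0 0.2;.5 -.9 0 0 0 0.2;.5 -.9 0 0 0 0.2;.5 -.9 0 0 0 0.2;.5 -.9 0 0 0 0.2;.5 -.9 0 0 0 0.1;.4 -.9 0 0 0 0;.1 -.3 0 0 0 0;0 0 0 0 0 0;0 0 0 0 0 0"

```text
time_s: 7.15
tcp_pos: [0.6438, -0.1605, 0.2836]
ee_rot: [[-0.999, -0.05, -0.002], [-0.05, 0.999, 0.001], [0.002, 0.001, -1.0]]
wrist_force: [-0.5, 1.4, -3.0]
gripper_width: 0.275
gripper_force: 29.7
```

Run:
```python
from h import *
np.set_printoptions(precision=4,suppress=True)
S=r.sense();I=cams.camera_info("wrist");a,d=cams.capture("wrist");np.savez("w2.npz",a=a,d=d,**I)
print(S["tcp_pos"],S["ee_rot"],S["time_s"],-I["R"].T@I["t"])
P=cloud(d,I)
m=(P[...,2]>.09)&(P[...,2]<.13)&(abs(P[...,0]-.543)<.03)&(abs(P[...,1]+.186)<.06)&(d>0)
Q=P[m];c=Q.mean(0);print(len(Q),c,np.linalg.svd(Q[:,:2]-c[:2],full_matrices=False)[2][0],Q.min(0),Q.max(0),(Q.min(0)+Q.max(0))/2)
cv2.imwrite("pics/w2.png",a)
```

```text
[ 0.6438 -0.1605  0.2836] [[-0.9988 -0.0497 -0.0021]
 [-0.0497  0.9988  0.0009]
 [ 0.0021  0.001  -1.    ]] 7.15 [ 0.5651 -0.1639  0.4471]
624 [ 0.5427 -0.189   0.1168] [-0.0493  0.9988] [ 0.5365 -0.2292  0.095 ] [ 0.5485 -0.1511  0.123 ] [ 0.5425 -0.1901  0.109 ]
```

View pics/w2.png

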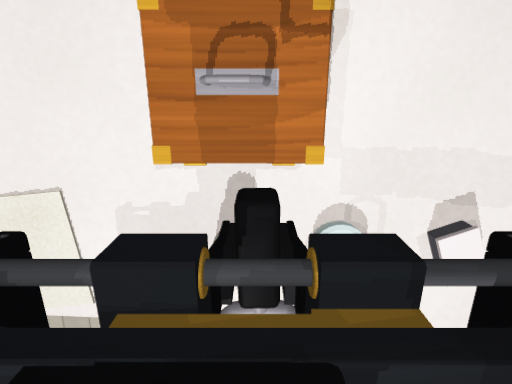

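The wrist view shows the eye's arch at (237,80) and the lid corners at (147,4), (322,4), (315,155) and (162,155). The grip is held squarely at (257,250). The eye's yaw is 2.8°, the same as the tool's. Now I'll go to the pre-position in front of the left leg.

Emit:
play_rows --commands "-.5 0 0 0 0 0;-.9 -.04 0 0 0 0;-.9 -.04 0 0 0 0;-.9 -.04 0 0 0 0;-.9 -.04 0 0 0 0;-.9 -.04 0 0 0 0;-.9 -.04 0 0 0 0;-.9 -.04 0 0 0 0;-.9 -.04 0 0 0 0;-.54 -.04 0 0 0 0;0 0 -.9 0 0 0;0 0 -.9 0 0 0;0 0 -.9 0 0 0;0 0 -.9 0 0 0;0 0 -.9 0 0 0;0 0 -.9 0 0 0;0 0 -.8 0 0 0;0 0 -.5 0 0 0;0 0 0 0 0 0;0 0 0 0 0 0"

```text
time_s: 9.2
tcp_pos: [0.3981, -0.1717, 0.0843]
ee_rot: [[-0.999, -0.051, 0.001], [-0.051, 0.999, -0.0], [-0.001, -0.0, -1.0]]
wrist_force: [0.6, 0.2, -1.8]
gripper_width: 0.272
gripper_force: 29.7
```

Run:
```python
from h import *
np.set_printoptions(precision=4,suppress=True)
S=r.sense();print(S["tcp_pos"],S["ee_rot"],S["wrist_force"],S["time_s"])
a,d=cams.capture("scene");b,e=cams.capture("side")
np.savez("s3.npz",a=a,d=d,b=b,e=e)
cv2.imwrite("pics/s3.png",np.hstack([cv2.resize(a[95:185,165:265],(400,360),interpolation=2),cv2.resize(b[100:190,285:385],(400,360),interpolation=2)]))
```

```text
[ 0.3981 -0.1717  0.0843] [[-0.9987 -0.051   0.0011]
 [-0.051   0.9987 -0.0004]
 [-0.0011 -0.0005 -1.    ]] [ 0.5865  0.1987 -1.7873] 9.2
```

View pics/s3.png

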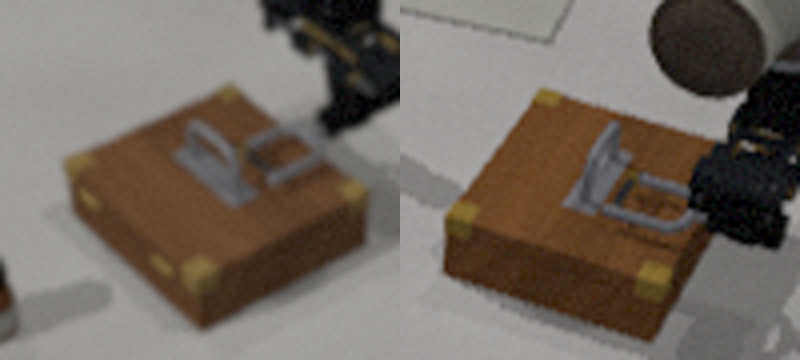

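Emit:
play_rows --commands "0 0 -.13 0 0 0;.3 .015 0 0 0 0;.3 .015 0 0 0 0;.3 .015 0 0 0 0;.3 .015 0 0 0 0;.3 .015 0 0 0 0;.3 .015 0 0 0 0"

```text
time_s: 10.0
tcp_pos: [0.4497, -0.1692, 0.0788]
ee_rot: [[-0.999, -0.049, -0.005], [-0.049, 0.999, 0.0], [0.005, 0.001, -1.0]]
wrist_force: [-4.8, -0.8, -3.5]
gripper_width: 0.275
gripper_force: 29.7
```

Emit:
play_rows --commands ".2 .01 0 0 0 0;.2 .01 0 0 0 0;.2 .01 0 0 0 0;.1 0 0 0 0 0;0 0 0 0 0 0"

```text
time_s: 10.5
tcp_pos: [0.4749, -0.1681, 0.0805]
ee_rot: [[-0.999, -0.051, 0.005], [-0.051, 0.999, -0.0], [-0.005, -0.0, -1.0]]
wrist_force: [0.2, -0.3, -3.1]
gripper_width: 0.274
gripper_force: 29.9
```

Emit:
play_rows --commands ".1 .005 0 0 0 0;.05 0 0 0 0 0;0 0 0 0 0 0"

```text
time_s: 10.8
tcp_pos: [0.4774, -0.168, 0.0799]
ee_rot: [[-0.999, -0.05, 0.001], [-0.05, 0.999, -0.0], [-0.001, -0.0, -1.0]]
wrist_force: [-0.7, -0.4, -3.3]
gripper_width: 0.275
gripper_force: 29.9
```

Run:
```python
from h import *
S=r.sense();print(S["tcp_pos"],S["wrist_force"],S["time_s"])
a,d=cams.capture("scene");b,e=cams.capture("side")
cv2.imwrite("pics/s4.png",np.hstack([cv2.resize(a[105:165,185:250],(400,370),interpolation=2),cv2.resize(b[115:175,305:370],(400,370),interpolation=2)]))
```

```text
[ 0.47738443 -0.16802925  0.07994164] [-0.68493196 -0.43363798 -3.26782119] 10.8
```

View pics/s4.png

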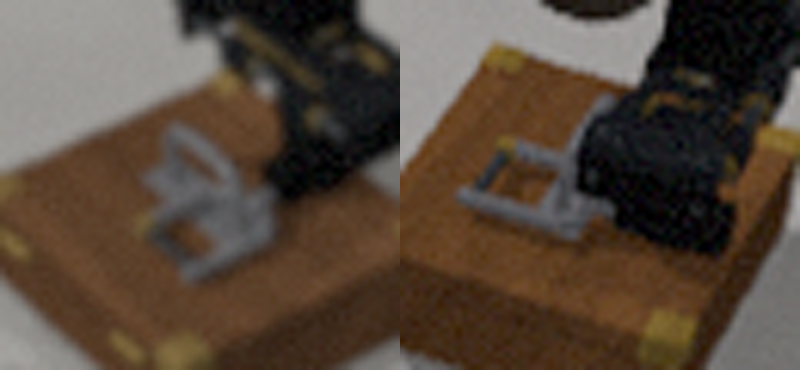

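The gate bar lies straight across the hook's front, at (487,168) in the right-hand half, and the left leg is inside the head. I'll lower, release and retreat upward.

Emit:
play_rows --commands "0 0 -.1 0 0 0;0 0 -.05 0 0 0;0 0 0 0 0 0;0 0 0 0 0 0"

```text
time_s: 11.3
tcp_pos: [0.4767, -0.1681, 0.0757]
ee_rot: [[-0.999, -0.05, 0.0], [-0.05, 0.999, -0.0], [0.0, -0.0, -1.0]]
wrist_force: [-3.1, 2.1, 3.1]
gripper_width: 0.273
gripper_force: 29.9
```

Emit:
play_rows --commands "0 0 0 0 0 0;0 0 0 0 0 0;0 0 0 0 0 0;0 0 0 0 0 0;0 0 0 0 0 0;0 0 .3 0 0 0;0 0 .6 0 0 0;0 0 1 0 0 0;0 0 1 0 0 0;-.3 0 1 0 0 0;-.6 0 1 0 0 0;-1 0 0 0 0 0;-1 0 0 0 0 0;-.5 0 0 0 0 0;0 0 0 0 0 0" --grip 50

```text
time_s: 12.8
tcp_pos: [0.3734, -0.1682, 0.223]
ee_rot: [[-0.999, -0.05, 0.002], [-0.05, 0.999, 0.0], [-0.002, -0.0, -1.0]]
wrist_force: [0.1, 0.1, -0.2]
gripper_width: 0.574
gripper_force: 0.0
```

Run:
```python
from h import *
S=r.sense();print(S["tcp_pos"],S["wrist_force"],S["time_s"])
a,d=cams.capture("scene");b,e=cams.capture("side")
cv2.imwrite("pics/s5.png",np.hstack([cv2.resize(a[105:165,185:250],(400,370),interpolation=2),cv2.resize(b[115:175,305:370],(400,370),interpolation=2)]))
```

```text
[ 0.37342037 -0.1681893   0.22301974] [ 0.12918102  0.14698659 -0.18696647] 12.8
```

View pics/s5.png

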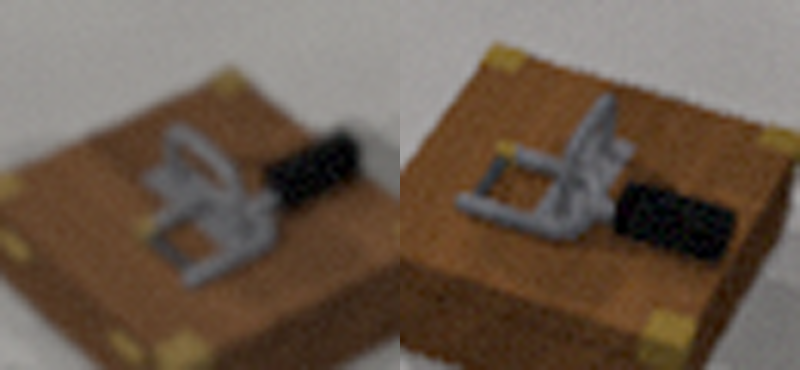

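The hook lies flat on the lid, released, with the gate shut at (490,175) and the left leg inside the head.

```bash
python3 -c "
from station import r
print(r.finish_job())"
```

```text
the job is handed in; nothing more can be done
None
```

The smallest hook is snapped onto the left leg of the eye, gate shut, and lies released and flat on the lid by the last pictures; I handed the job in at about 13 s, and no verdict was returned.

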